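Crank up the dish lift under the aquarium

ROBOT

A 6-joint arm with a two-finger parallel gripper is mounted at the origin on the work surface. World frame = base frame: x ahead of the robot, y to its left, z up, the work surface at z = 0. Lengths are in m, angles in rad, forces in N, time in s.
With the tool pointing down it reaches from about 0.3 to 0.875 m from the base axis. Payload 6.4 kg.
Tool frame: the origin (TCP) lies between the finger pads; the fingertips stand 25 mm ahead of it and the grasp point (between the pads) lies 6 mm ahead of it; z points along the fingers, y is the line along which they close (so a half turn about z gives the same grasp; the last joint's range is limited). The gripper opens to 85 mm and grips with 20 to 120 N. Pads are 22 mm wide; open, the fingers measure 114 mm over their backs; the gripper's body (76 mm by 85 mm) begins 54 mm behind the grasp point. The pads swing forward as they close: fully open they stand 13 mm farther back than shut.
Start: joints at [0.951, 0.181, 1.607, -0, 1.354, -0.206], TCP at [0.231, 0.526, 0.256] pointing down, gripper open.
Joint ranges: [-2.99, 2.99], [-0.89, 2.07], [0.3, 2.58], [-1.14, 4.28], [0, 2.63], [-3.12, 3.12]. Speed limits (rad/s): [2.57, 2.57, 3.01, 3.14, 3.14, 3.14].

INTERFACE

Orientations are given as a unit quaternion [w, x, y, z].
In Python, from bench import ctrl gives the robot as it stands.
- The arm moves only by the tool servo_tool, never from a script. Its argument "series" is text: rows parted by semicolons, each of 7 numbers parted by spaces: the gripper command: -1 is fully open, 1 is shut, values between are in proportion, then the shift along the tool's x, y, z in m, then the turn, a rotation vector about the tool's x, y, z in degrees. A call has 1 to 12 rows; each row is the pose to reach, as a shift and turn from the pose commanded when the call began, along the tool's axes at that moment; what a row does not reach only later rows make up. A row lasts 1/12 s, in which the tool goes at most 41.7 mm and 7.16 degrees, less where a joint would pass 70% of its speed; a pose out of reach is approached as far as the arm can. A call with a gripper value outside its range is refused whole. The fingers move at their own pace and stop on an object; the grip force is fixed at half the most. Time passes only in rows, so rows that repeat a pose let the fingers close. It gives the time, the measured TCP pose, the force, the opening and the grip force at its end, in the units of the state.
- ctrl.get_obs(): the state, without advancing time (a new reading comes with each control period).
- ctrl.camera(name): name is "scene" or "top" or "wrist"; returns a dict with "img" (420x560x3 uint8, red, green, blue), "z_map" (420x560 float32, m along the optical axis (not along the pixel's ray), 0 where there is no reading), "fovy" (degrees; the focal length in pixels is half the picture's height over the tangent of half this angle, whatever the lens; pixels are square), "cx", "cy" (the principal point, pixels), "k1" (the pictures are not rectified: a ray, as slopes to the right and down, at radius r is drawn at 1 + k1 r^2 times it, then the intrinsics apply), "extrinsics" (4x4, takes a point from camera to world coordinates); the wrist camera has in their place "T_tool_cam" (4x4, takes a point from camera to tool coordinates, whose origin is the TCP and whose axes are the flange's). Camera axes: x right, y down, z forward; pixel columns grow to the right and rows downward; lengths in m; the calibration is good to about 2 mm. A picture is of the moment at which its call begins: read the wrist's pose just before it.
- ctrl.hand_in(): hands the job in; it is judged then, once.
The state is a dict: "time_s": time; "q": joint angles; "dq": joint speeds; "joint_efforts": joint torques, N m; "eef_pos": TCP position; "eef_rot": TCP orientation; "wrist_force": force on the tool from outside, world axes, zero at the start; "torque": the same for the moment, N m; "opening": opening from 0.0 (shut) to 1.0 (fully open); "grasp_force": force on a finger pad.
Only numpy, scipy, OpenCV 4.12 (cv2) and the standard library are available. Lean on these libraries where they do the work, as an engineer would, in place of code of your own. Each camera call takes 0.05 s, during which the arm holds its last target. There are 200 camera calls.

TASK

Fit the loose crank fully down onto the square shaft of the lift stand, then wind it two full turns clockwise (seen from above) to raise the glass dish on the platform. Let go and leave the crank on the shaft, with the dish still upright on the platform and the tweezers, jar and cleaning magnet where they were.

Things in the scene. Friction and masses are not known exactly. Their poses are not given: they have to be found in the camera images.
- crank_hub (a point): Centre of the crank's steel hub, 40 x 40 mm square, 50 mm tall, standing upright on the table; this point is 25 mm above its underside. x points along the arm to the handle, z up. The flat steel arm is 22 mm wide and 8 mm thick, its underside 34 mm above the hub's underside; an upright black handle stands at its end. The whole crank weighs about 0.45 kg.
- crank_handle (a point): Centre of the crank's handle, a freely spinning upright plastic sleeve, 26 mm in diameter and 44 mm tall (its top is 87 mm above the hub's underside), 80 mm from the hub's axis. The sleeve turns on its pin, so it can be held without turning the hand while it is wound round. Axes as for crank_hub.
- crank_foot (a point): Centre of the mouth of the square socket in the hub's underside: 20 x 20 mm, its sides parallel to the hub's, 32 mm deep. It fits the shaft in any of the four quarter turns. Fully on, the hub rests on the shaft's collar and this point is 28 mm below shaft_top. Axes as for crank_hub.
- shaft_top (a point): Top of the lift stand's upright steel shaft, 18 x 18 mm square, tapered to 11.5 mm over its top 8 mm, rising 28 mm above a round collar 44 mm in diameter, on a grey gearbox 90 x 90 mm and 75 mm tall fixed to the table. This point is 108 mm above the table. z up; x and y square to the shaft's faces, turning with it. The crank has 1 mm play each side, so the two may differ by about 0.1 rad.
- shaft (a joint): Angle of the shaft in rad: 0 at the start, grows as it is wound clockwise seen from above (6.28 a turn). It turns with about 0.2 N m of friction, so about 3 N at the handle, and stays where it is left. There is a stop at -0.35 and one far beyond three turns.
- platform_top (a point): Centre of the top of the stand's white platform, 140 x 140 mm, 200 mm from the shaft; 58 mm above the table at the start. It rises 18 mm for each turn of the shaft.
- dish: Clear glass dish, 100 mm in diameter and 30 mm tall, loose on the platform; origin at the centre of its underside, z up.
- tweezers: Bystander: steel tweezers, 160 mm long, lying flat; origin near the middle, x along them.
- jar: Bystander: jar with a lid, 64 mm in diameter, 85 mm tall; origin under its centre.
- magnet: Bystander: black glass-cleaning magnet with a bow handle, 70 x 45 mm, 43 mm tall; origin under its centre.
There are look-alikes about, which are no part of the job. What is shaped like the part that bears crank_hub but green or turquoise is not meant.

How it is judged:
On the way, in this order (a step that is already met when the one before it is completed fails the run):
1. the crank is fully down on the square shaft, which is not yet wound (horizontal distance between crank_foot and shaft_top below 0.006 m and z of crank_foot in the frame of shaft_top below -0.022 m and angle between crank_foot's own z axis and vertical below 0.12 rad and value of joint shaft below 0.8 rad), for 0.2 s.
2. the shaft has been wound one turn with the crank on it (horizontal distance between crank_foot and shaft_top below 0.006 m and z of crank_foot in the frame of shaft_top below -0.022 m and angle between crank_foot's own z axis and vertical below 0.12 rad and value of joint shaft above 5.9832 rad).
At the end, for the whole second after the job is handed in: The crank sits upright on the shaft (at most 6 mm above the collar, within 6 mm of the axis and 0.12 rad of upright), the shaft has been wound clockwise two turns (12.57 rad) within 1 rad, and the dish rests upright on the platform, within 50 mm of its centre (horizontal distance between crank_foot and shaft_top below 0.006 m and z of crank_foot in the frame of shaft_top below -0.022 m and angle between crank_foot's own z axis and vertical below 0.12 rad and horizontal distance between dish and platform_top below 0.05 m and z of dish in the frame of platform_top between -0.006 and 0.01 m and angle between dish's own z axis and vertical below 0.15 rad and value of joint shaft between 11.5664 and 13.5664 rad and linear speed of dish below 0.02 m/s); the robot touches nothing.
It fails at once if the tweezers, jar or magnet is moved more than 30 mm (distance of any of tweezers, jar, magnet from where it was at the start of the episode above 0.03 m).
It fails at once if the dish falls off the platform or tips over (z of dish in the frame of platform_top below -0.015 m or angle between dish's own z axis and vertical above 0.5 rad).
It also fails if it takes over 72 s, if anything falls off the work surface, if the arm or the gripper's body presses on something with over 40 N, if the wrist force passes 120 N, or if a joint passes its speed limit or range.

## Working session

There is one attempt and no reset: what is moved stays moved. The work goes in short steps, Python scripts to look and compute and a tool call to move; the robot and the scene stay as the last step left them, time stands still between calls to the robot, and variables do not carry over. Pictures are saved under pics/ and viewed, at most 10 in all, crops included, and the job is handed in when it is done.

Besides the shell and the picture viewer there is one more tool, called after "Call:" as name(argument=value, ...) on one line, values as JSON. servo_tool: Moves the arm, as the interface text tells. Its arguments: {"type":"object","properties":{"series":{"type":"string"}},"required":["series"]}

```bash
mkdir -p pics
cat > h.py <<'E'
import numpy as np, cv2
from bench import ctrl
from scipy.spatial.transform import Rotation as R
def shot(name,fn=None):
    o=ctrl.get_obs(); c=ctrl.camera(name)
    if fn: cv2.imwrite('pics/'+fn,c['img'][:,:,::-1])
    if name=='wrist':
        q=o['eef_rot']; T=np.eye(4); T[:3,:3]=R.from_quat([q[1],q[2],q[3],q[0]]).as_matrix(); T[:3,3]=o['eef_pos']
        c['E']=T@np.array(c['T_tool_cam'])
    else: c['E']=np.array(c['extrinsics'])
    np.save('pics/'+name+'.npy',c,allow_pickle=True)
    return c
def load(name): return np.load('pics/'+name+'.npy',allow_pickle=True).item()
def ray(c,u,v):
    f=210/np.tan(np.radians(c['fovy'])/2)
    d=np.array([(u-c['cx'])/f,(v-c['cy'])/f]); p=d.copy()
    for _ in range(20): p=d/(1+c['k1']*(p@p))
    return np.array([p[0],p[1],1.])
def pz(c,u,v,z=None):
    """world point of pixel: on plane z, or by depth map"""
    r=ray(c,u,v); E=c['E']
    if z is None: s=c['z_map'][int(round(v)),int(round(u))]
    else: s=(z-E[2,3])/(E[:3,:3]@r)[2]
    return E[:3,:3]@(r*s)+E[:3,3]
E
python3 - <<'E'
from h import *
s=shot('scene');t=shot('top')
cv2.imwrite('pics/a.png',cv2.resize(np.hstack([s['img'],t['img']])[:,:,::-1],(800,300)))
cv2.imwrite('pics/t.png',cv2.resize(t['img'][:,:,::-1],(800,600)))
cv2.imwrite('pics/s.png',cv2.resize(s['img'][:,:,::-1],(800,600)))
o=ctrl.get_obs();print(o)
E
```

```text
{'time_s': 0.1, 'q': array([ 9.50715968e-01,  1.81480273e-01,  1.60789372e+00, -9.45964283e-06,
        1.35380711e+00, -2.06285517e-01]), 'dq': array([ 4.08562877e-04, -1.63248892e-03, -3.73412347e-03,  4.02232495e-04,
        6.48785345e-05,  1.92367702e-04]), 'joint_efforts': array([ 7.00161982e-04, -4.45880485e+01, -3.52240419e+01, -1.66214422e-04,
        4.16098104e-03,  1.12585704e-05]), 'eef_pos': array([0.2309092 , 0.52610262, 0.25547351]), 'eef_rot': array([-3.14673241e-04,  2.05423418e-01,  9.78672871e-01, -7.29244069e-04]), 'wrist_force': array([ 0.33316018, -0.11693659,  0.32480382]), 'torque': array([-1.69740469e-02,  1.88285098e-02,  6.82219248e-05]), 'grasp_force': 0.0, 'opening': 1.0035272720770252}
```

View pics/t.png

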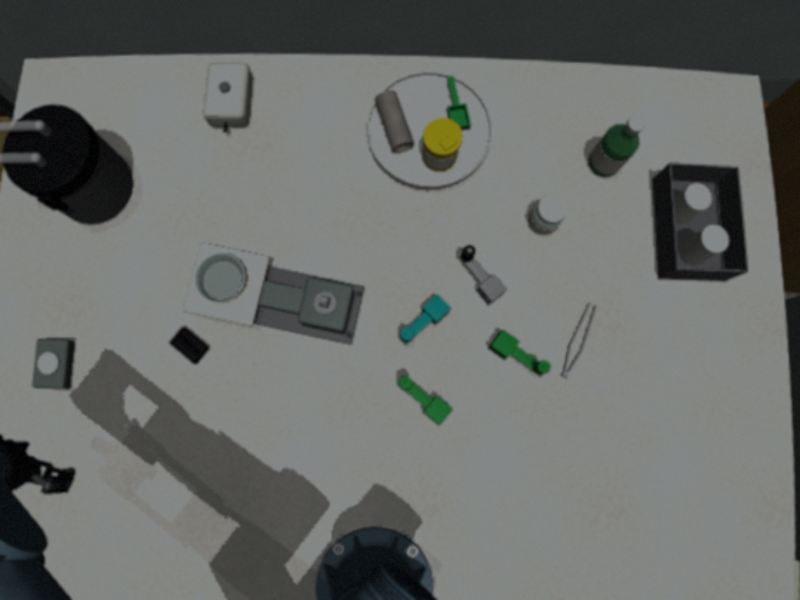

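View pics/s.png

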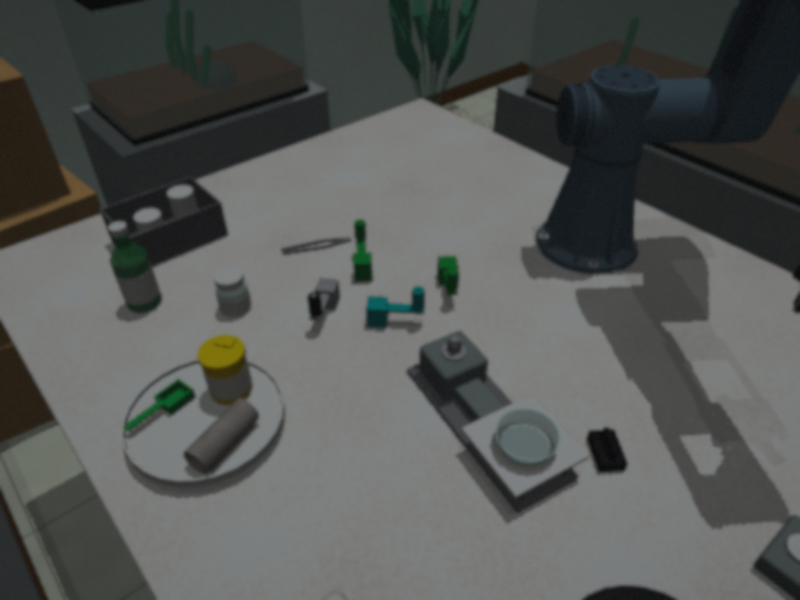

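The wanted crank is the grey one with a black handle, at (490,290) for the hub and (468,253) for the handle. The look-alikes are turquoise (435,305), green (505,343) and green (437,410). The shaft is at (325,302), the dish at (221,277), the magnet at (189,344), the jar at (547,215) and the tweezers at (580,340).

Run:
```python
from h import *
t=load('top')
for n,u,v,z in [('hub',490,290,.05),('handle',468,253,.087),('shaft',325,302,.108),('turq hub',435,305,.05),('green hub',505,343,.05),('plat',228,284,.058),('dish',221,277,.088),('jar',547,215,.085),('gb tl',306,277,.075),('gb tr',353,285,.075),('gb br',345,331,.075),('gb bl',299,323,.075)]:
    print(n,pz(t,u*.7,v*.7,z).round(3),pz(t,u*.7,v*.7).round(3))
im=t['img'][:,:,::-1]
a=cv2.resize(im[160:220,310:370],(480,480),interpolation=cv2.INTER_CUBIC)
b=cv2.resize(im[190:240,205:255],(320,320),interpolation=cv2.INTER_CUBIC)
c=np.zeros((480,800,3),np.uint8);c[:,:480]=a;c[:320,480:]=b
cv2.imwrite('pics/c.png',c)
```

```text
hub [ 0.566 -0.21   0.05 ] [ 0.566 -0.21   0.051]
handle [ 0.628 -0.163  0.087] [ 0.628 -0.162  0.09 ]
shaft [0.524 0.101 0.108] [0.523 0.101 0.11 ]
turq hub [ 0.533 -0.104  0.05 ] [ 0.534 -0.104  0.048]
green hub [ 0.464 -0.239  0.05 ] [ 0.463 -0.239  0.051]
plat [0.563 0.296 0.058] [0.561 0.295 0.064]
dish [0.57  0.302 0.088] [0.576 0.31  0.06 ]
jar [ 0.709 -0.316  0.085] [ 0.709 -0.316  0.086]
gb tl [0.576 0.143 0.075] [0.59  0.152 0.012]
gb tr [0.563 0.053 0.075] [0.576 0.057 0.014]
gb br [0.475 0.065 0.075] [0.481 0.068 0.029]
gb bl [0.488 0.152 0.075] [0.497 0.161 0.014]
```

View pics/c.png

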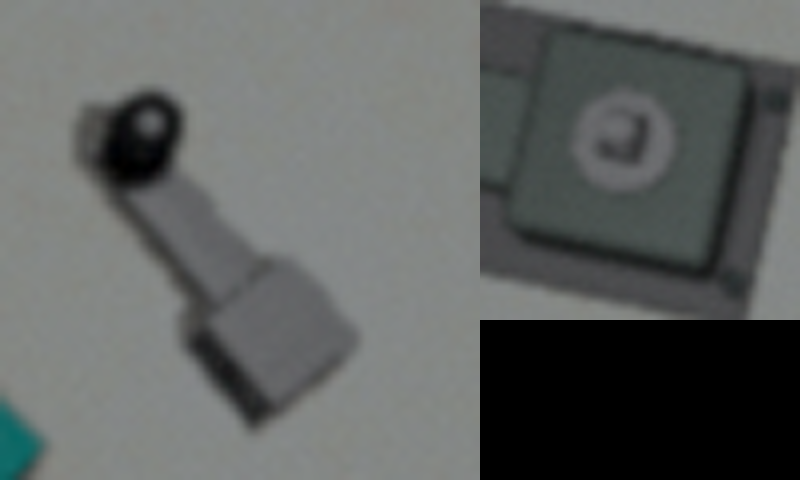

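```bash
cat >> h.py <<'E'
def Rm(o): q=o['eef_rot']; return R.from_quat([q[1],q[2],q[3],q[0]]).as_matrix()
def go(x,y,z,ydeg):
    """shift (tool axes, mm) and turn (deg rotvec) to bring TCP to x,y,z pointing down, tool y at ydeg"""
    o=ctrl.get_obs(); M=Rm(o); d=M.T@(np.array([x,y,z])-o['eef_pos'])
    a=np.radians(ydeg); Y=np.array([np.cos(a),np.sin(a),0]); Z=np.array([0,0,-1.]); X=np.cross(Y,Z)
    rv=R.from_matrix(M.T@np.array([X,Y,Z]).T).as_rotvec(degrees=True)
    print('t',round(o['time_s'],2),'pos',np.array(o['eef_pos']).round(4),'yaw_y',np.degrees(np.arctan2(M[1,1],M[0,1])).round(1),'F',np.array(o['wrist_force']).round(1),'open',round(o['opening'],3),'gf',round(o['grasp_force'],1))
    print('shift',d.round(4),'turn',rv.round(2))
E
python3 - <<'E'
from h import *
c=ctrl.camera('wrist');print(np.array(c['T_tool_cam']).round(3),c['fovy'])
go(.50,.10,.30,-8)
E
```

```text
[[ 0.    -0.955 -0.295  0.075]
 [ 1.     0.     0.    -0.001]
 [-0.    -0.295  0.955 -0.117]
 [ 0.     0.     0.     1.   ]] 70.72126241207046
t 0.15 pos [0.231  0.5261 0.2556] yaw_y 66.3 F [-0.1 -0.6 -0. ] open 0.998 gf 0.0
shift [-0.4177 -0.282  -0.0442] turn [-8.000e-02  4.000e-02  7.429e+01]
```

Call:
servo_tool(series="-1 -0.04 -0.027 -0.005 0 0 7; -1 -0.07 -0.047 -0.008 0 0 14; -1 -0.105 -0.07 -0.011 0 0 21; -1 -0.14 -0.094 -0.015 0 0 28; -1 -0.175 -0.118 -0.018 0 0 35; -1 -0.21 -0.142 -0.022 0 0 42; -1 -0.245 -0.165 -0.026 0 0 49; -1 -0.28 -0.189 -0.03 0 0 56; -1 -0.315 -0.213 -0.033 0 0 62; -1 -0.35 -0.236 -0.037 0 0 68; -1 -0.385 -0.26 -0.041 0 0 74.3; -1 -0.418 -0.282 -0.044 0 0 74.3")

```text
time_s: 1.15
eef_pos: [0.4978, 0.1034, 0.3]
eef_rot: [-0.0, 0.757, 0.654, 0.0]
wrist_force: [1.1, 0.2, 0.2]
opening: 0.998
grasp_force: 0.0
```

Call:
servo_tool(series="-1 0 0 0 0 0 0; -1 0 0 0 0 0 0; -1 0 0 0 0 0 0; -1 0 0 0 0 0 0")

```text
time_s: 1.48
eef_pos: [0.4964, 0.1064, 0.2994]
eef_rot: [-0.0, 0.754, 0.657, -0.0]
wrist_force: [-0.9, 0.4, -0.4]
opening: 0.997
grasp_force: 0.0
```

Run:
```python
from h import *
c=shot('wrist')
cv2.imwrite('pics/w1.png',cv2.resize(c['img'][:,:,::-1],(800,600),interpolation=cv2.INTER_CUBIC))
go(.566,-.21,.15,-53)
```

```text
t 1.53 pos [0.4964 0.1067 0.2995] yaw_y -7.9 F [-0.3  0.2 -0.8] open 1.0 gf 0.0
shift [-0.3041  0.1125  0.1494] turn [-4.000e-02  1.000e-02  4.511e+01]
```

View pics/w1.png

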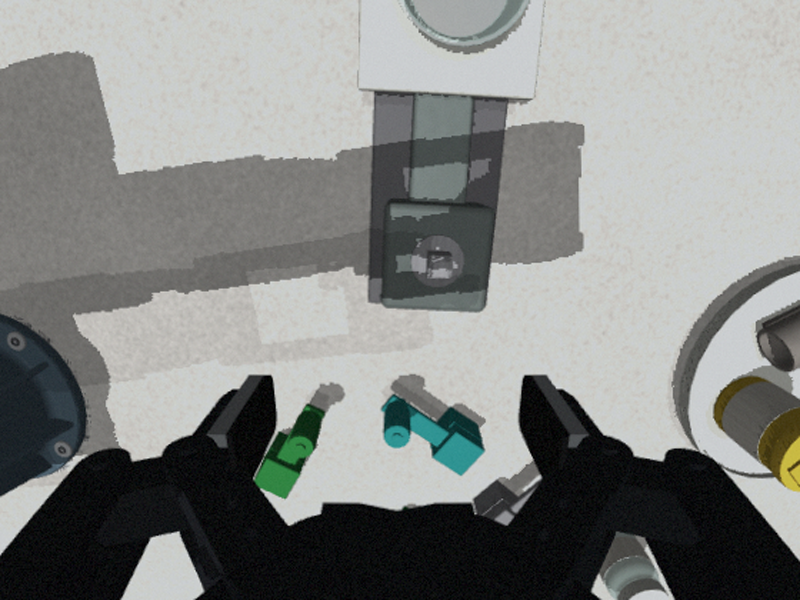

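The shaft is at (438,258) on a round collar, with the dish and platform above it. The grey crank is partly hidden at the lower right (490,500). Next I'll find the shaft from depth and from an enlarged crop.

Run:
```python
from h import *
c=load('wrist')
P=np.array([[pz(c,u,v) for u in range(285,330)] for v in range(162,204)])
z=P[...,2]; m=(z>.095)&(z<.125); print(m.sum(),P[m].mean(0).round(4))
m2=z>.1055; print('top',m2.sum(),P[m2].mean(0).round(4)); 
for name,mm in (('shaft',m),('top',m2)):
    h=cv2.minAreaRect(P[mm][:,:2].astype(np.float32)*1000); print(name,h)
mc=(z>.0775)&(z<.085); print('collar',mc.sum(),cv2.minEnclosingCircle(P[mc][:,:2].astype(np.float32)*1000))
Q=np.array([pz(c,u,v) for u in range(255,355) for v in range(130,225)]); g=Q[(Q[:,2]>.07)&(Q[:,2]<.0775)];print('gb',cv2.minAreaRect(g[:,:2].astype(np.float32)*1000))
im=c['img'][160:205,280:340,::-1]; cv2.imwrite('pics/w1c.png',cv2.resize(im,(800,600),interpolation=cv2.INTER_CUBIC))
```

```text
282 [0.5285 0.1075 0.1045]
top 156 [0.5285 0.1083 0.1151]
shaft ((528.9744873046875, 105.80555725097656), (18.09494972229004, 18.044429779052734), 79.14514923095703)
top ((522.9996948242188, 139.97836303710938), (16.08092498779297, 84.86216735839844), 10.720452308654785)
collar 758 ((528.952880859375, 105.58191680908203), 22.030467987060547)
gb ((529.0691528320312, 105.9959716796875), (89.23856353759766, 89.13159942626953), 79.36951446533203)
```

View pics/w1c.png

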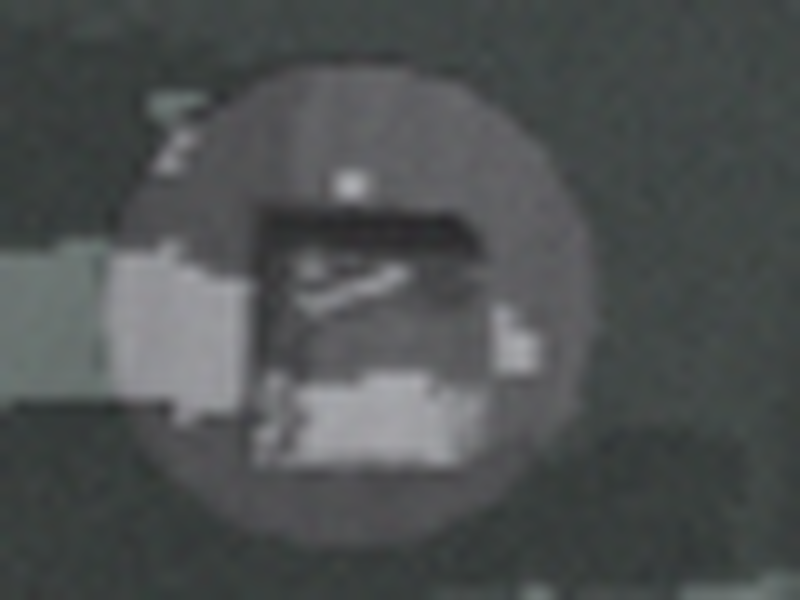

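Call:
servo_tool(series="-1 -0.025 0.009 0.012 0 0 5; -1 -0.05 0.019 0.024 0 0 10; -1 -0.076 0.028 0.037 0 0 15; -1 -0.101 0.037 0.05 0 0 20; -1 -0.127 0.047 0.062 0 0 25; -1 -0.152 0.056 0.075 0 0 30; -1 -0.178 0.066 0.087 0 0 35; -1 -0.203 0.075 0.1 0 0 40; -1 -0.228 0.084 0.1 0 0 45; -1 -0.254 0.094 0.1 0 0 45; -1 -0.28 0.103 0.1 0 0 45; -1 -0.304 0.1125 0.1 0 0 45")

```text
time_s: 2.53
eef_pos: [0.5666, -0.211, 0.1997]
eef_rot: [-0.0, 0.948, 0.318, -0.0]
wrist_force: [1.1, 0.3, 0.3]
opening: 1.001
grasp_force: 0.0
```

Call:
servo_tool(series="-1 0 0 0 0 0 0; -1 0 0 0 0 0 0; -1 0 0 0 0 0 0")

```text
time_s: 2.78
eef_pos: [0.5662, -0.2097, 0.1995]
eef_rot: [-0.001, 0.948, 0.318, -0.0]
wrist_force: [-0.1, 0.1, 0.4]
opening: 1.0
grasp_force: 0.0
```

Run:
```python
from h import *
c=shot('wrist')
cv2.imwrite('pics/w2.png',cv2.resize(c['img'][:,:,::-1],(800,600),interpolation=cv2.INTER_CUBIC))
P=np.array([[pz(c,u,v) for u in range(560)] for v in range(420)]); np.save('pics/P2.npy',P)
x,y,z=P[...,0],P[...,1],P[...,2]; near=(np.hypot(x-.566,y+.21)<.05)&(z>.046)&(z<.056)
v,u=np.nonzero(near);print(near.sum(),u.mean()/.7,v.mean()/.7)
print('hub',cv2.minAreaRect(P[near][:,:2].astype(np.float32)*1000),P[near].mean(0))
hn=(np.hypot(x-.628,y+.163)<.03)&(z>.08)&(z<.1); print('handle',hn.sum(),cv2.minEnclosingCircle(P[hn][:,:2].astype(np.float32)*1000) if hn.sum() else 0)
go(.566,-.21,.036,-53)
```

```text
1757 408.55191478982033 284.1442393690544
hub ((573.29638671875, -214.58338928222656), (40.331459045410156, 40.167930603027344), 39.347354888916016) [ 0.57399025 -0.21405804  0.04923033]
handle 916 ((635.0994262695312, -163.62750244140625), 12.761934280395508)
t 2.83 pos [ 0.5662 -0.2094  0.1996] yaw_y -52.9 F [ 0.3  1.  -0.1] open 1.001 gf 0.0
shift [-0.0005  0.0005  0.1636] turn [-0.06  0.    0.1 ]
```

View pics/w2.png

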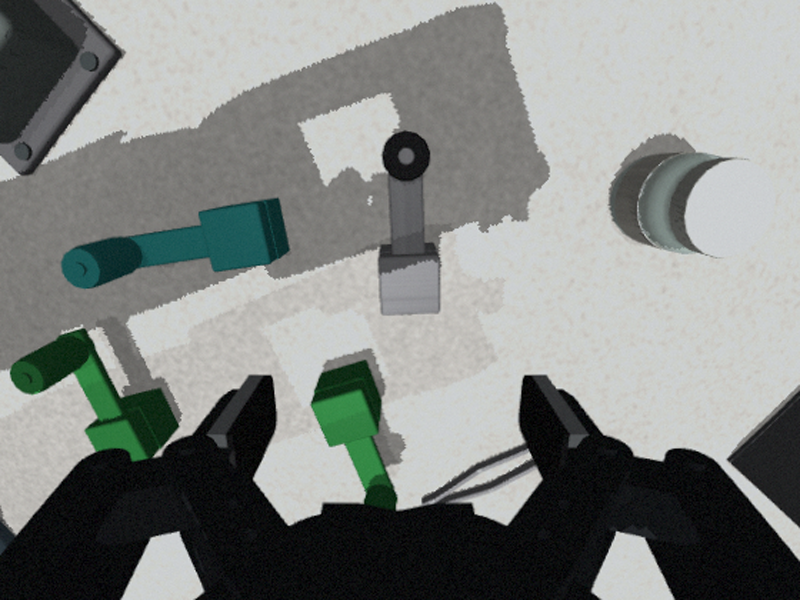

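The grey crank is seen clearly, hub at (409,284) and handle at (406,156), with free space either side for the fingers. Its yaw is 39.4°, the hub is 40 mm square and the handle is 80 mm away, as described.

Run:
```python
from h import *
go(.5733,-.2146,.036,-50.6)
```

```text
t 2.83 pos [ 0.5662 -0.2094  0.1996] yaw_y -52.9 F [ 0.3  1.  -0.1] open 1.001 gf 0.0
shift [0.0026 0.0086 0.1636] turn [-0.06  0.   -2.3 ]
```

Call:
servo_tool(series="-1 0.0026 0.0086 0.02 0 0 -2.3; -1 0.0026 0.0086 0.05 0 0 -2.3; -1 0.0026 0.0086 0.08 0 0 -2.3; -1 0.0026 0.0086 0.105 0 0 -2.3; -1 0.0026 0.0086 0.13 0 0 -2.3; -1 0.0026 0.0086 0.15 0 0 -2.3; -1 0.0026 0.0086 0.1635 0 0 -2.3; -1 0.0026 0.0086 0.1635 0 0 -2.3; -1 0.0026 0.0086 0.1635 0 0 -2.3; 0.3 0.0026 0.0086 0.1635 0 0 -2.3; 1 0.0026 0.0086 0.1635 0 0 -2.3; 1 0.0026 0.0086 0.1635 0 0 -2.3")

```text
time_s: 3.83
eef_pos: [0.5745, -0.2171, 0.038]
eef_rot: [0.001, 0.942, 0.336, 0.001]
wrist_force: [0.3, 0.9, 0.1]
opening: 0.603
grasp_force: 0.0
```

Call:
servo_tool(series="1 0 0 0 0 0 0; 1 0 0 0 0 0 0; 1 0 0 0 0 0 0; 1 0 0 0 0 0 0; 1 0 0 0 0 0 0; 1 0 0 0 0 0 0; 1 0 0 0 0 0 0; 1 0 0 0 0 0 0")

```text
time_s: 4.5
eef_pos: [0.5739, -0.2166, 0.0377]
eef_rot: [0.0, 0.942, 0.336, 0.0]
wrist_force: [-2.3, 2.8, 8.3]
opening: 0.46
grasp_force: 62.4
```

Run:
```python
from h import *
go(.5733,-.2146,.20,-50.6)
go(.529,.1058,.20,-10.8)
```

```text
t 4.5 pos [ 0.5739 -0.2166  0.0377] yaw_y -50.7 F [-2.3  2.8  8.3] open 0.46 gf 62.4
shift [ 0.0009 -0.0018 -0.1623] turn [ 0.03 -0.03 -0.11]
t 4.5 pos [ 0.5739 -0.2166  0.0377] yaw_y -50.7 F [-2.3  2.8  8.3] open 0.46 gf 62.4
shift [ 0.1695 -0.2778 -0.1624] turn [ 4.000e-02 -2.000e-02 -3.991e+01]
```

Call:
servo_tool(series="1 0 0 -0.015 0 0 0; 1 0 0 -0.04 0 0 0; 1 0 0 -0.07 0 0 0; 1 0 0 -0.1 0 0 0; 1 0.017 -0.028 -0.125 0 0 -4; 1 0.034 -0.055 -0.145 0 0 -8; 1 0.05 -0.083 -0.155 0 0 -13; 1 0.068 -0.111 -0.16 0 0 -18; 1 0.085 -0.139 -0.16 0 0 -23; 1 0.102 -0.166 -0.16 0 0 -28; 1 0.119 -0.194 -0.16 0 0 -33; 1 0.135 -0.222 -0.16 0 0 -37")

```text
time_s: 5.5
eef_pos: [0.5364, 0.0422, 0.1958]
eef_rot: [-0.0, 0.785, 0.619, -0.0]
wrist_force: [1.0, -0.0, -4.6]
opening: 0.46
grasp_force: 62.3
```

Call:
servo_tool(series="1 0 0 0 0 0 0; 1 0 0 0 0 0 0; 1 0 0 0 0 0 0")

```text
time_s: 5.75
eef_pos: [0.5371, 0.0406, 0.196]
eef_rot: [0.0, 0.786, 0.618, -0.0]
wrist_force: [0.3, 0.8, -5.2]
opening: 0.459
grasp_force: 62.5
```

Run:
```python
from h import *
c=shot('wrist','w3.png'); o=ctrl.get_obs(); M=Rm(o); p=np.array(o['eef_pos'])
P=np.array([[pz(c,u,v) for u in range(560)] for v in range(420)])
Q=(P-p)@M   # tool frame
x,y,z=[Q[...,i] for i in range(3)]
S=slice(None)
for n,m in (('hub',(abs(x)<.035)&(abs(y)<.03)&(z<-.005)&(z>-.02)),('handle',(abs(x-.08)<.03)&(abs(y)<.03)&(z<-.043)&(z>-.056))):
    a=Q[m]; print(n,m.sum(),a.mean(0).round(4),a.min(0).round(4),a.max(0).round(4),cv2.minAreaRect(a[:,:2].astype(np.float32)*1000)); 
    if n=='handle':print(cv2.minEnclosingCircle(a[:,:2].astype(np.float32)*1000))
go(.529,.1058,.175,-10.8)
cv2.imwrite('pics/w3.png',cv2.resize(c['img'][:,:,::-1],(800,600),interpolation=cv2.INTER_CUBIC))
```

```text
hub 9358 [ 0.0042  0.0001 -0.0114] [-0.0192 -0.03   -0.02  ] [ 0.0328  0.0299 -0.005 ] ((2.619291305541992, 2.291065216064453), (58.15910339355469, 52.589576721191406), 59.3381233215332)
handle 9929 [ 0.0811 -0.0001 -0.0486] [ 0.0684 -0.0129 -0.0528] [ 0.0932  0.0129 -0.0431] ((80.55802154541016, 0.010286331176757812), (24.656627655029297, 24.542186737060547), 35.11928939819336)
((80.91531372070312, 0.02380695380270481), 12.904728889465332)
t 5.8 pos [0.5373 0.04   0.1961] yaw_y -13.8 F [-1.2 -0.6 -5.3] open 0.461 gf 62.5
shift [ 0.0619 -0.0237  0.021 ] turn [-0.01  0.03 -2.97]
```

View pics/w3.png

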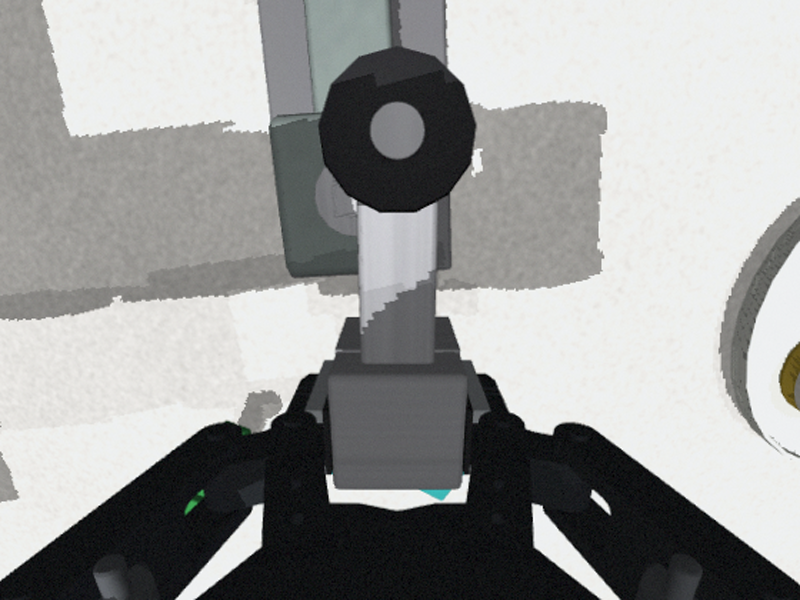

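The crank is held square, with the handle centre at tool (80.9, 0) mm, so the hub is 0.9 mm ahead of the TCP. Now over the shaft.

Call:
servo_tool(series="1 0.012 -0.005 0 0 0 -1; 1 0.025 -0.01 0.005 0 0 -2; 1 0.04 -0.016 0.01 0 0 -3; 1 0.053 -0.021 0.02 0 0 -3; 1 0.061 -0.0235 0.03 0 0 -3; 1 0.061 -0.0235 0.036 0 0 -3; 1 0.061 -0.0235 0.036 0 0 -3; 1 0.061 -0.0235 0.036 0 0 -3; 1 0.061 -0.0235 0.036 0 0 -3; 1 0.061 -0.0235 0.036 0 0 -3")

```text
time_s: 6.63
eef_pos: [0.5297, 0.1048, 0.1609]
eef_rot: [0.0, 0.77, 0.638, 0.0]
wrist_force: [-0.2, 0.2, -4.2]
opening: 0.464
grasp_force: 62.4
```

Run:
```python
from h import *
go(.5288,.1049,.1177,-10.8)
```

```text
t 6.63 pos [0.5297 0.1048 0.1609] yaw_y -10.8 F [-0.2  0.2 -4.2] open 0.464 gf 62.4
shift [-0.0001 -0.0009  0.0432] turn [ 0.06 -0.    0.04]
```

Aligned within 1 mm. Lowering gently.

Call:
servo_tool(series="1 0 -0.0008 0.006 0 0 0; 1 0 -0.0008 0.012 0 0 0; 1 0 -0.0008 0.016 0 0 0; 1 0 -0.0008 0.019 0 0 0; 1 0 -0.0008 0.022 0 0 0; 1 0 -0.0008 0.025 0 0 0; 1 0 -0.0008 0.028 0 0 0; 1 0 -0.0008 0.028 0 0 0")

```text
time_s: 7.3
eef_pos: [0.528, 0.1057, 0.1316]
eef_rot: [-0.0, 0.77, 0.638, -0.0]
wrist_force: [0.4, -0.6, -4.9]
opening: 0.459
grasp_force: 62.4
```

Call:
servo_tool(series="1 0 0 0.003 0 0 0; 1 0 0 0.006 0 0 0; 1 0 0 0.009 0 0 0; 1 0 0 0.011 0 0 0; 1 0 0 0.013 0 0 0; 1 0 0 0.0145 0 0 0; 1 0 0 0.0145 0 0 0; 1 0 0 0.0145 0 0 0")

```text
time_s: 7.97
eef_pos: [0.5283, 0.1057, 0.1178]
eef_rot: [0.0, 0.77, 0.638, 0.0]
wrist_force: [0.5, -0.3, -4.5]
opening: 0.459
grasp_force: 62.7
```

Call:
servo_tool(series="1 0 0 0.001 0 0 0; 1 0 0 0.0015 0 0 0; 1 0 0 0.0015 0 0 0; 0 0 0 0.0015 0 0 0; -1 0 0 0.0015 0 0 0; -1 0 0 0.0015 0 0 0; -1 0 0 0.0015 0 0 0; -1 0 0 0.0015 0 0 0; -1 0 0 0.0015 0 0 0; -1 0 0 0.0015 0 0 0; -1 0 0 -0.005 0 0 0; -1 0 0 -0.01 0 0 0")

```text
time_s: 8.97
eef_pos: [0.5281, 0.1057, 0.1281]
eef_rot: [-0.0, 0.77, 0.638, -0.0]
wrist_force: [0.3, 0.7, -0.1]
opening: 0.998
grasp_force: 0.0
```

Call:
servo_tool(series="-1 0 0 -0.015 0 0 0; -1 0 0 -0.045 0 0 0; -1 0 0 -0.08 0 0 0; -1 0 0 -0.11 0 0 0; -1 0 0 -0.11 0 0 0; -1 0 0 -0.11 0 0 0; -1 0 0 -0.11 0 0 0; -1 0 0 -0.11 0 0 0; -1 0 0 -0.11 0 0 0")

```text
time_s: 9.72
eef_pos: [0.5273, 0.1057, 0.2362]
eef_rot: [-0.001, 0.77, 0.638, -0.001]
wrist_force: [0.0, 0.1, 0.5]
opening: 1.003
grasp_force: 0.0
```

Run:
```python
from h import *
c=shot('wrist')
P=np.array([[pz(c,u,v) for u in range(560)] for v in range(420)])
x,y,z=[P[...,i] for i in range(3)]
hub=(np.hypot(x-.529,y-.106)<.04)&(z>.126)&(z<.14); han=(np.hypot(x-.544,y-.184)<.03)&(z>.155)&(z<.18)
for n,m in(('hub',hub),('handle',han)):
    print(n,m.sum(),np.median(P[m],0).round(4),cv2.minAreaRect(P[m][:,:2].astype(np.float32)*1000),cv2.minEnclosingCircle(P[m][:,:2].astype(np.float32)*1000))
go(.544,.1844,.156,-10.8)
```

```text
hub 2358 [0.5289 0.1073 0.1292] ((528.7451782226562, 106.33159637451172), (39.74126434326172, 39.939334869384766), 79.51638793945312) ((528.783447265625, 106.45054626464844), 26.946949005126953)
handle 1366 [0.5438 0.1845 0.1662] ((543.7660522460938, 184.53761291503906), (24.95427703857422, 24.62002944946289), 81.01594543457031) ((543.7393798828125, 184.48521423339844), 12.758163452148438)
t 9.77 pos [0.5274 0.1057 0.2363] yaw_y -10.7 F [ 1.7 -0.3 -0.4] open 0.998 gf 0.0
shift [0.0805 0.0019 0.0803] turn [-0.16  0.03  0.09]
```

Hub top at 0.129 m (expected 0.130), so it is fully seated. On to the handle.

Call:
servo_tool(series="-1 0.03 0.001 0 0 0 0; -1 0.06 0.0015 0 0 0 0; -1 0.0805 0.002 0 0 0 0; -1 0.0805 0.002 0.025 0 0 0; -1 0.0805 0.002 0.05 0 0 0; -1 0.0805 0.002 0.07 0 0 0; -1 0.0805 0.002 0.08 0 0 0; -1 0.0805 0.002 0.08 0 0 0; 0.2 0.0805 0.002 0.08 0 0 0; 1 0.0805 0.002 0.08 0 0 0; 1 0.0805 0.002 0.08 0 0 0; 1 0.0805 0.002 0.08 0 0 0")

```text
time_s: 10.77
eef_pos: [0.5461, 0.1844, 0.1593]
eef_rot: [0.001, 0.77, 0.638, 0.001]
wrist_force: [0.3, -0.3, 0.1]
opening: 0.453
grasp_force: 0.0
```

Call:
servo_tool(series="1 0 0 0 0 0 0; 1 0 0 0 0 0 0; 1 0 0 0 0 0 0; 1 0 0 0 0 0 0; 1 0 0 0 0 0 0; 1 0 0 0 0 0 0; 1 0 0 0 0 0 0")

```text
time_s: 11.35
eef_pos: [0.5458, 0.1848, 0.1586]
eef_rot: [0.0, 0.77, 0.638, 0.001]
wrist_force: [-0.2, 2.3, 5.3]
opening: 0.278
grasp_force: 58.7
```

Run:
```python
from h import *
go(.5438,.1845,.156,-10.8)
for k in range(1,13):
    a=np.radians(15*k); print(k,round(.08*(np.cos(a)-1),4),round(.08*np.sin(a),4))
```

```text
t 11.35 pos [0.5458 0.1848 0.1586] yaw_y -10.7 F [-0.2  2.3  5.3] open 0.278 gf 58.7
shift [-0.0006 -0.0019  0.0026] turn [ 0.09 -0.05  0.1 ]
1 -0.0027 0.0207
2 -0.0107 0.04
3 -0.0234 0.0566
4 -0.04 0.0693
5 -0.0593 0.0773
6 -0.08 0.08
7 -0.1007 0.0773
8 -0.12 0.0693
9 -0.1366 0.0566
10 -0.1493 0.04
11 -0.1573 0.0207
12 -0.16 0.0
```

Call:
servo_tool(series="1 -0.0007 0.0104 0 0 0 0; 1 -0.0027 0.0207 0 0 0 0; 1 -0.0107 0.04 0 0 0 0; 1 -0.0234 0.0566 0 0 0 0; 1 -0.04 0.0693 0 0 0 0; 1 -0.0593 0.0773 0 0 0 0; 1 -0.08 0.08 0 0 0 0; 1 -0.08 0.08 0 0 0 0")

```text
time_s: 12.02
eef_pos: [0.6081, 0.0882, 0.1581]
eef_rot: [-0.001, 0.771, 0.637, -0.001]
wrist_force: [-3.2, -0.2, 8.7]
opening: 0.274
grasp_force: 59.9
```

```bash
cat > chk.py <<'E'
from h import *
o=ctrl.get_obs(); p=np.array(o['eef_pos']); d=p[:2]-[.5289,.1060]
print('r',np.hypot(*d).round(4),'ang',np.degrees(np.arctan2(d[1],d[0])).round(1),'turned cw',(79.4-np.degrees(np.arctan2(d[1],d[0]))).round(1)%360,'z',p[2].round(4),'F',np.array(o['wrist_force']).round(1),'open',o['opening'])
E
python3 chk.py
```

```text
r 0.0812 ang -12.6 turned cw 92.0 z 0.1581 F [-3.2 -0.2  8.7] open 0.274424336513461
```

Call:
servo_tool(series="1 -0.0207 -0.0027 0 0 0 0; 1 -0.04 -0.0107 0 0 0 0; 1 -0.0566 -0.0234 0 0 0 0; 1 -0.0693 -0.04 0 0 0 0; 1 -0.0773 -0.0593 0 0 0 0; 1 -0.08 -0.08 0 0 0 0; 1 -0.0773 -0.1007 0 0 0 0; 1 -0.0693 -0.12 0 0 0 0; 1 -0.0566 -0.1366 0 0 0 0; 1 -0.04 -0.1493 0 0 0 0; 1 -0.0207 -0.1573 0 0 0 0; 1 0 -0.16 0 0 0 0")

```text
time_s: 13.02
eef_pos: [0.4502, 0.1205, 0.1587]
eef_rot: [0.0, 0.77, 0.638, -0.001]
wrist_force: [-3.2, -2.9, 10.5]
opening: 0.28
grasp_force: 59.9
```

```bash
python3 chk.py
```

```text
r 0.08 ang 169.6 turned cw 269.8 z 0.1587 F [-3.2 -2.9 10.5] open 0.28036215173747275
```

Going well. Next half turn.

Call:
servo_tool(series="1 0.0207 0.0027 0 0 0 0; 1 0.04 0.0107 0 0 0 0; 1 0.0566 0.0234 0 0 0 0; 1 0.0693 0.04 0 0 0 0; 1 0.0773 0.0593 0 0 0 0; 1 0.08 0.08 0 0 0 0; 1 0.0773 0.1007 0 0 0 0; 1 0.0693 0.12 0 0 0 0; 1 0.0566 0.1366 0 0 0 0; 1 0.04 0.1493 0 0 0 0; 1 0.0207 0.1573 0 0 0 0; 1 0 0.16 0 0 0 0")

```text
time_s: 14.02
eef_pos: [0.6086, 0.0909, 0.1582]
eef_rot: [-0.001, 0.77, 0.638, -0.001]
wrist_force: [-7.5, 4.9, 8.8]
opening: 0.28
grasp_force: 60.2
```

Run:
```python
exec(open('chk.py').read())
c=shot('top')
cv2.imwrite('pics/t2.png',cv2.resize(c['img'][140:260,100:260,::-1],(800,600),interpolation=cv2.INTER_CUBIC))
```

```text
r 0.0812 ang -10.7 turned cw 90.1 z 0.1582 F [-7.5  4.9  8.8] open 0.2796164252688687
```

View pics/t2.png

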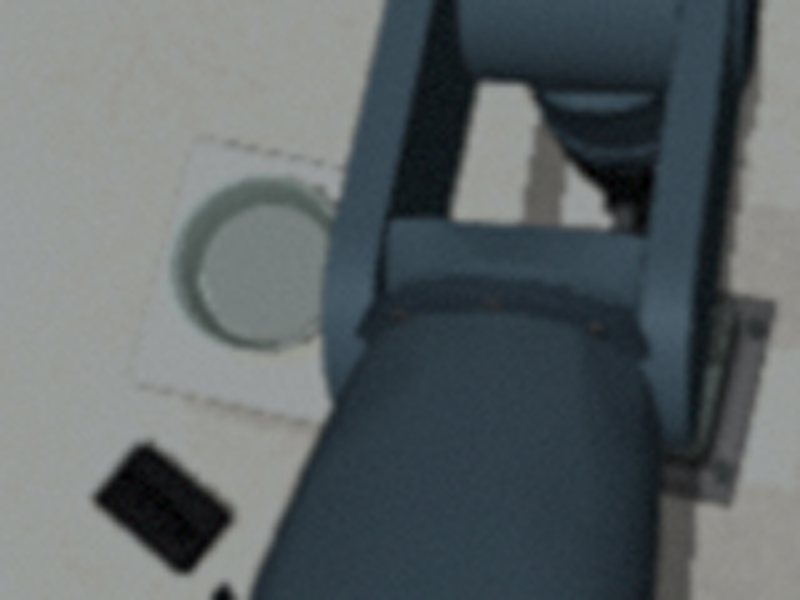

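The dish is still upright and centred at (260,265) on the platform, and the magnet is untouched at (165,505). Continuing with 270° more.

Call:
servo_tool(series="1 -0.0207 -0.0027 0 0 0 0; 1 -0.04 -0.0107 0 0 0 0; 1 -0.0566 -0.0234 0 0 0 0; 1 -0.0693 -0.04 0 0 0 0; 1 -0.0773 -0.0593 0 0 0 0; 1 -0.08 -0.08 0 0 0 0; 1 -0.0773 -0.1007 0 0 0 0; 1 -0.0693 -0.12 0 0 0 0; 1 -0.0566 -0.1366 0 0 0 0; 1 -0.04 -0.1493 0 0 0 0; 1 -0.0207 -0.1573 0 0 0 0; 1 0 -0.16 0 0 0 0")

```text
time_s: 15.07
eef_pos: [0.4502, 0.1205, 0.1587]
eef_rot: [0.0, 0.77, 0.638, -0.001]
wrist_force: [-3.4, -2.8, 9.8]
opening: 0.273
grasp_force: 60.2
```

Call:
servo_tool(series="1 0.0207 0.0027 0 0 0 0; 1 0.04 0.0107 0 0 0 0; 1 0.0566 0.0234 0 0 0 0; 1 0.0693 0.04 0 0 0 0; 1 0.0773 0.0593 0 0 0 0; 1 0.0798 0.073 0 0 0 0; 1 0.08 0.08 0 0 0 0; 1 0.0798 0.085 0 0 0 0; 1 0.0798 0.085 0 0 0 0; 1 0.0798 0.085 0 0 0 0")

```text
time_s: 15.9
eef_pos: [0.551, 0.1833, 0.1585]
eef_rot: [0.0, 0.77, 0.638, 0.001]
wrist_force: [0.7, 0.4, 5.4]
opening: 0.275
grasp_force: 59.7
```

```bash
python3 chk.py
```

```text
r 0.0804 ang 74.1 turned cw 5.3 z 0.1585 F [0.7 0.4 5.4] open 0.2747260797609898
```

Call:
servo_tool(series="0.5 0 0 0 0 0 0; 0 0 0 0 0 0 0; -0.5 0 0 0 0 0 0; -1 0 0 0 0 0 0; -1 0 0 0 0 0 0; -1 0 0 0 0 0 0; -1 0 0 -0.01 0 0 0; -1 0 0 -0.03 0 0 0; -1 0 0 -0.06 0 0 0; -1 0 0 -0.09 0 0 0; -1 -0.03 0 -0.12 0 0 0; -1 -0.05 0 -0.14 0 0 0")

```text
time_s: 16.9
eef_pos: [0.5412, 0.1338, 0.3017]
eef_rot: [0.001, 0.769, 0.639, 0.001]
wrist_force: [1.0, -0.7, 0.1]
opening: 0.995
grasp_force: 0.0
```

Call:
servo_tool(series="-1 -0.03 0 0 0 0 0; -1 -0.05 0 0 0 0 0; -1 -0.05 0 0 0 0 0; -1 -0.05 0 0 0 0 0; -1 -0.05 0 0 0 0 0; -1 -0.05 0 0 0 0 0")

```text
time_s: 17.4
eef_pos: [0.5315, 0.0859, 0.2978]
eef_rot: [-0.0, 0.77, 0.638, 0.0]
wrist_force: [-0.1, 0.2, 0.3]
opening: 1.001
grasp_force: 0.0
```

Run:
```python
from h import *
c=shot('wrist')
cv2.imwrite('pics/w4.png',cv2.resize(c['img'][:,:,::-1],(800,600),interpolation=cv2.INTER_CUBIC))
P=np.array([[pz(c,u,v) for u in range(560)] for v in range(420)])
x,y,z=[P[...,i] for i in range(3)]
hub=(np.hypot(x-.529,y-.106)<.04)&(z>.126)&(z<.14); han=(np.hypot(x-.544,y-.184)<.04)&(z>.155)&(z<.18)
pl=(abs(y-.30)<.08)&(abs(x-.565)<.08)&(z>.07)
for n,m in(('hub',hub),('handle',han)):
    print(n,m.sum(),np.median(P[m],0).round(4),cv2.minAreaRect(P[m][:,:2].astype(np.float32)*1000))
print('plat z pct',np.percentile(z[pl],[5,25,50,75,95]).round(3))
print(ctrl.get_obs()['eef_pos'],ctrl.get_obs()['wrist_force'],ctrl.get_obs()['time_s'])
```

```text
hub 1633 [0.5293 0.1071 0.1294] ((529.1222534179688, 106.17678833007812), (40.21152877807617, 40.12321853637695), 74.31816101074219)
handle 817 [0.5512 0.1828 0.1658] ((551.2796020507812, 183.0167236328125), (24.65243148803711, 24.71455192565918), 16.471986770629883)
plat z pct [0.092 0.093 0.093 0.094 0.094]
[0.53146188 0.08593071 0.29770027] [-0.08935553  0.04349577  0.34666629] 17.45
```

View pics/w4.png

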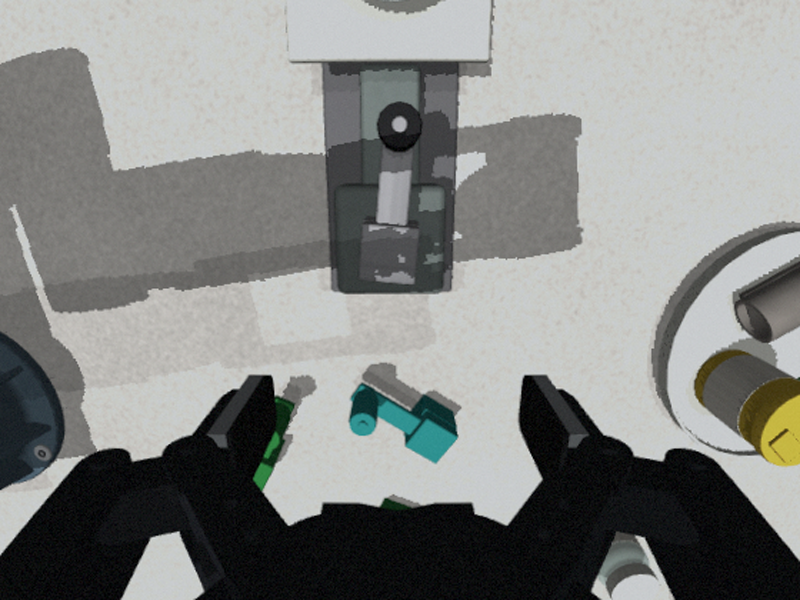

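The crank sits on the shaft (hub (390,255), handle (399,125)). The platform is at 0.093–0.094 m, up 36 mm for two turns, with the dish on it and the gripper clear.

```bash
python3 -c "
from bench import ctrl
print(ctrl.hand_in())"
```

```text
the job is handed in; nothing more can be done
None
```

I fitted the crank fully onto the shaft, wound it two turns clockwise (about 12.6 rad) and let go. The platform rose about 36 mm with the dish on it, and the job is handed in at about 17.5 s; no verdict was returned.

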